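# Stop the warming tray rocking

## Robot

A 6-joint arm with a two-finger parallel gripper is mounted at the origin on the work surface. World frame = base frame: x ahead of the robot, y to its left, z up, the work surface at z = 0. Lengths are in mm, angles in degrees, forces in N, time in s.
With the tool pointing down it reaches from about 350 to 850 mm from the base axis. Payload 8.1 kg.
Tool frame: the origin (TCP) lies between the finger pads; the fingertips stand 14 mm ahead of it and the grasp point (between the pads) lies 5 mm behind it; z points along the fingers, x is the direction in which the jaws open and shut, and the axes are right-handed (so a half turn about z gives the same grasp; the last joint's range is limited). The gripper opens to 85 mm and grips with 20 to 120 N. Pads are 22 mm wide; open, the fingers measure 114 mm over their backs; the gripper's body (76 mm by 85 mm) begins 54 mm behind the grasp point. The pads swing forward as they close: fully open they stand 13 mm farther back than shut.
Start: joints at [-77.773, 7.471, 85.268, -0, 87.261, -4.893], TCP at [176.644, -573.413, 245.292] pointing down, gripper open.
Joint ranges: [-169.43, 169.43], [-51.17, 129.36], [1.28, 143.12], [-76.62, 256.62], [0, 156.53], [-152.29, 152.29]. Speed limits (degrees/s): [136.94, 136.94, 159.86, 180, 180, 180].

## Interface

Orientations are given as [roll, pitch, yaw] about the fixed x, y, z axes, in that order (R = Rz(yaw) Ry(pitch) Rx(roll)).
In Python, from bench import r, vision, job gives the robot as it stands.
- The arm moves only by the tool send_rows, never from a script. Its arguments are lists of equal length, an entry for each row: "dp": the shift along the world's x, y, z in mm, a list of three; "rot": the turn, a rotation vector about the world's x, y, z in rad, a list of three. In form: {"dp": [[tx, ty, tz], ...], "rot": [[wx, wy, wz], ...]}. A call has 1 to 5 rows; each row is the pose to reach, as a shift and turn from the pose commanded when the call began; what a row does not reach only later rows make up. A row lasts 1/8 s, in which the tool goes at most 62.5 mm and 10.7 degrees, less where a joint would pass 70% of its speed; a pose out of reach is approached as far as the arm can. A call with a gripper value outside its range is refused whole. "jaw" is the finger opening in mm, from 0 to 85.4, set as the call begins (left out, the last holds). The fingers move at their own pace and stop on an object; "force" is the grip in N (left out, the last holds). Time passes only in rows, so rows that repeat a pose let the fingers close. It gives the time, the measured TCP pose, the force and the opening at its end, in the units of the state.
- r.sense(): the state, without advancing time (a new reading comes with each control period).
- vision.snapshot(name): name is "side" or "top"; returns a dict with "pixels" (400x640x3 uint8, red, green, blue), "depth" (400x640 float32, mm along the optical axis (not along the pixel's ray), 0 where there is no reading), "intrinsics" (3x3 intrinsics, pixels), "world_from_camera" (4x4, takes a point from camera to world coordinates). Camera axes: x right, y down, z forward; pixel columns grow to the right and rows downward; lengths in mm; the calibration is good to about 2 mm. A picture is of the moment at which its call begins.
- job.hand_in(): hands the job in, once; it reports no verdict.
The state is a dict: "time": time; "joint_pos": joint angles; "qd": joint speeds; "joint_efforts": joint torques, N m; "tool_pos": TCP position; "tcp_rot": TCP orientation; "ft_force": force on the tool from outside, world axes, zero at the start; "wrist_torque": the same for the moment, N m; "finger_gap": finger opening in mm.
Only numpy, scipy, OpenCV 4.12 (cv2) and the standard library are available. Lean on these libraries where they do the work, as an engineer would, in place of code of your own. Each camera call takes 0.05 s, during which the arm holds its last target.

## Task

The warming tray rocks on its four red wedges: press down on its corners with the fingertips to find the one that gives, then push that corner's wedge in along the table, by its thick end, until it is snug and the tray stands firmly on all four wedges. Do not drive it so hard that the tray is jacked off another wedge. Lift nothing, and leave the other three wedges, the tray and everything else where they are.

Things in the scene. Friction and masses are not known exactly. Their poses are not given: they have to be found in the camera images.
- tray: electric warming tray, 214 x 280 mm, aluminium casing, black glass top, control knob on the side facing the robot, 14 mm grip on its left and right ends. Origin: centre of its underside at foot level; x away from the robot, y to its left, z up. Casing 14 to 48 mm, glass top 54 mm above the origin. About 2.4 kg, loose, on four ball feet at x +-85, y +-125 mm, each on a wedge's ramp
- corner_nl (a point): point on the glass straight above the tray's near left foot (near: towards the robot; left: +y). One of the four feet, a different one each start, hovers 1.5 to 5 mm clear of its wedge: pressed with some 2 to 6 N that corner goes down by as much, and it comes back up when let go; the other three give under 1 mm at 8 N
- corner_nr (a point): point on the glass straight above the tray's near right foot (near: towards the robot; left: +y). One of the four feet, a different one each start, hovers 1.5 to 5 mm clear of its wedge: pressed with some 2 to 6 N that corner goes down by as much, and it comes back up when let go; the other three give under 1 mm at 8 N
- corner_fl (a point): point on the glass straight above the tray's far left foot (near: towards the robot; left: +y). One of the four feet, a different one each start, hovers 1.5 to 5 mm clear of its wedge: pressed with some 2 to 6 N that corner goes down by as much, and it comes back up when let go; the other three give under 1 mm at 8 N
- corner_fr (a point): point on the glass straight above the tray's far right foot (near: towards the robot; left: +y). One of the four feet, a different one each start, hovers 1.5 to 5 mm clear of its wedge: pressed with some 2 to 6 N that corner goes down by as much, and it comes back up when let go; the other three give under 1 mm at 8 N
- wedge_nl: red plastic wedge under the near left foot, 100 x 38 mm, loose, 60 g, lying on a fixed rubber mat 3 or 7 mm thick that reaches 5 to 20 mm past it. Origin: centre of its underside; own y axis points out from the tray to its thick end. Ramp 3 mm high at y -50, 21 mm at the end face, y +50. Slides easily 10 to 35 mm, then takes up the foot and stiffens: snug from 3 to 14 N of push; beyond 16 N the whole tray shifts
- wedge_nr: red plastic wedge under the near right foot, 100 x 38 mm, loose, 60 g, lying on a fixed rubber mat 3 or 7 mm thick that reaches 5 to 20 mm past it. Origin: centre of its underside; own y axis points out from the tray to its thick end. Ramp 3 mm high at y -50, 21 mm at the end face, y +50. Slides easily 10 to 35 mm, then takes up the foot and stiffens: snug from 3 to 14 N of push; beyond 16 N the whole tray shifts
- wedge_fl: red plastic wedge under the far left foot, 100 x 38 mm, loose, 60 g, lying on a fixed rubber mat 3 or 7 mm thick that reaches 5 to 20 mm past it. Origin: centre of its underside; own y axis points out from the tray to its thick end. Ramp 3 mm high at y -50, 21 mm at the end face, y +50. Slides easily 10 to 35 mm, then takes up the foot and stiffens: snug from 3 to 14 N of push; beyond 16 N the whole tray shifts
- wedge_fr: red plastic wedge under the far right foot, 100 x 38 mm, loose, 60 g, lying on a fixed rubber mat 3 or 7 mm thick that reaches 5 to 20 mm past it. Origin: centre of its underside; own y axis points out from the tray to its thick end. Ramp 3 mm high at y -50, 21 mm at the end face, y +50. Slides easily 10 to 35 mm, then takes up the foot and stiffens: snug from 3 to 14 N of push; beyond 16 N the whole tray shifts
- cocotte: small blue cast-iron pot with lid standing on the tray left or right of its middle, 104 mm across, 57 mm tall to the top of its steel knob, 1.4 kg; origin under its centre. Bystander
- bowl: empty white bowl on the other half of the tray, 100 mm across, 45 mm tall; origin under its centre. Bystander
- jar: white jar with yellow label, 96 mm across, 150 mm tall; origin under its centre. Bystander
- mug: blue mug, 80 mm across, 92 mm tall; origin under its centre. Bystander
- cup_a: white portion cup, 64 mm across, 36 mm tall, beyond the tray. Bystander
- cup_b: white portion cup like the other. Bystander
- spoon: steel serving spoon lying on the table, 240 mm long. Bystander
- lids: clear upright stack of cup lids, 75 mm across, 90 mm tall. Bystander
There are look-alikes about, which are no part of the job. What is shaped like the wedge_fr but grey is not meant. Leave any blue look-alike of the wedge_fl alone.

How it is judged:
By the outcome, as a careful person would: the job done as asked, in the order asked, and still so for the second after the job is handed in, with the robot touching nothing.
It also fails if it takes over 64 s, if anything falls off the work surface, if the arm or the gripper's body presses on something with over 40 N, if the wrist force passes 120 N, or if a joint passes its speed limit or range.

## Working session

There is one attempt and no reset: what is moved stays moved. The work goes in short steps, Python scripts to look and compute and a tool call to move; the robot and the scene stay as the last step left them, time stands still between calls to the robot, and variables do not carry over. Pictures are saved under pics/ and viewed, and the job is handed in when it is done.

Besides the shell and the picture viewer there is one more tool, called after "Emit:" as a command line: name --argument value ..., lists and objects as JSON in quotes. send_rows: Moves the arm, as the interface text tells. Its arguments: {"type":"object","properties":{"dp":{"type":"array"},"rot":{"type":"array"},"jaw":{"type":"number"},"force":{"type":"number"}},"required":["dp","rot"]}

```bash
mkdir -p pics; ls; cat > h.py <<'E'
import numpy as np,cv2
from bench import r,vision,job
def snap(n,f):
    s=vision.snapshot(n); np.savez(''+f+'.npz',**{k:np.array(v) for k,v in s.items()})
    cv2.imwrite(f'pics/{f}.png',s['pixels'][:,:,::-1]); return s
def load(f): return dict(np.load(''+f+'.npz'))
def pt(s,u,v,w=0):
    d=s['depth']
    p=d[v-w:v+w+1,u-w:u+w+1]; p=p[p>0]; z=np.median(p) if p.size else 0
    c=z*(np.linalg.inv(s['intrinsics'])@[u,v,1]); return (s['world_from_camera']@np.r_[c,1])[:3]
def cloud(s):
    d=s['depth'];v,u=np.mgrid[0:400,0:640]
    c=np.stack([u*d,v*d,d],-1)@np.linalg.inv(s['intrinsics']).T
    return c@s['world_from_camera'][:3,:3].T+s['world_from_camera'][:3,3]
def crop(f,u0,v0,u1,v1,k,o):
    im=cv2.imread(f'pics/{f}.png')[v0:v1,u0:u1]
    cv2.imwrite(f'pics/{o}.png',cv2.resize(im,None,fx=k,fy=k,interpolation=cv2.INTER_CUBIC))
E
python3 - <<'E'
from h import *
snap('top','t0');snap('side','s0');print(r.sense())
for f in('t0','s0'):
    s=load(f);print(s['world_from_camera'].round(3),s['intrinsics'])
E
```

```text
pics
{'time': 0.1, 'joint_pos': array([-7.77742508e+01,  7.51042977e+00,  8.53241300e+01, -2.52933634e-03,
        8.72606744e+01, -4.89268512e+00]), 'qd': array([ 0.03598665, -0.07243025, -0.17133518, -0.03313392,  0.06108691,
        0.01655805]), 'joint_efforts': array([ 1.37575036e-03, -5.70950353e+01, -5.01941121e+01, -2.91305978e-04,
        8.09004618e-03,  3.62936203e-05]), 'tool_pos': array([ 176.51828617, -572.95123876,  244.34251521]), 'tcp_rot': array([-1.79994395e+02,  9.51026493e-02, -7.28814381e+01]), 'ft_force': array([-0.09711967, -0.81997538, -0.59818247]), 'wrist_torque': array([-0.0171466 , -0.0192539 , -0.05397852]), 'finger_gap': 85.15867263992082}
[[ 1.400000e-02 -9.860000e-01  1.640000e-01  4.079840e+02]
 [-1.000000e+00 -1.200000e-02  1.500000e-02 -7.387000e+00]
 [-1.300000e-02 -1.650000e-01 -9.860000e-01  1.273267e+03]
 [ 0.000000e+00  0.000000e+00  0.000000e+00  1.000000e+00]] [[446.89303755   0.         321.33910959]
 [  0.         446.89303755 198.11680852]
 [  0.           0.           1.        ]]
[[-8.03000e-01 -3.22000e-01  5.01000e-01 -3.10080e+01]
 [-5.96000e-01  4.46000e-01 -6.68000e-01  8.31023e+02]
 [-8.00000e-03 -8.35000e-01 -5.50000e-01  7.74089e+02]
 [ 0.00000e+00  0.00000e+00  0.00000e+00  1.00000e+00]] [[452.33834625   0.         317.60892263]
 [  0.         452.33834625 196.91530224]
 [  0.           0.           1.        ]]
```

View pics/t0.png

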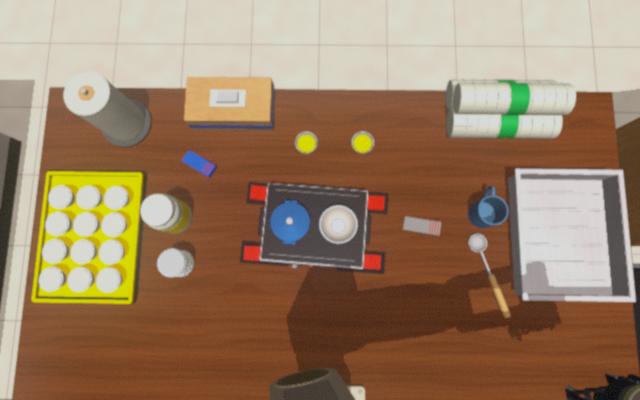

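View pics/s0.png

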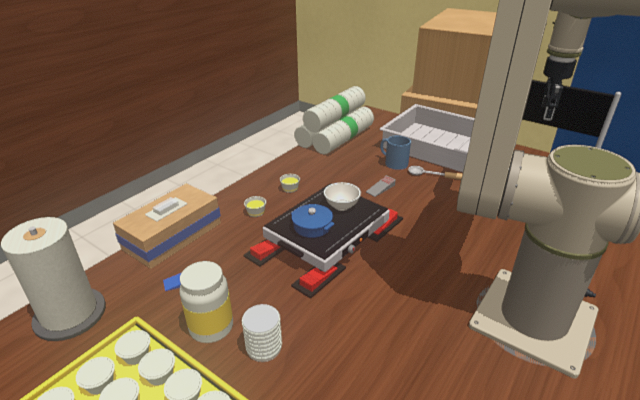

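```bash
python3 - <<'E'
from h import *
crop('t0',235,170,400,280,4.8,'t0c');crop('s0',235,170,415,300,4.4,'s0c')
s=load('t0');P=cloud(s)
im=s['pixels'].astype(int);red=(im[...,0]>150)&(im[...,1]<60)&(im[...,2]<60)
n,l,st,c=cv2.connectedComponentsWithStats(red.astype(np.uint8))
for i in range(1,n):
    if st[i,4]<30: continue
    q=P[l==i]; print(st[i],c[i].round(1),q.mean(0).round(1), q.min(0).round(1),q.max(0).round(1))
    r_=cv2.minAreaRect(q[:,:2].astype(np.float32)); print(r_)
g=(abs(P[...,2]-64)<20)&(P[...,0]>250)&(P[...,0]<600)&(abs(P[...,1])<190)
for lo in range(30,80,3): print(lo,((P[...,2]>=lo)&(P[...,2]<lo+3)&(abs(P[...,1])<200)&(P[...,0]>200)&(P[...,0]<600)).sum())
E
```

```text
[250 185  15  16 204] [257.2 192.2] [630.4 193.7  27.6] [408.   -7.4   0.6] [ 656.3  218.6 1273.3]
((524.2958984375, 113.26533508300781), (331.13409423828125, 51.87969970703125), 37.14506912231445)
[368 195  17  15 218] [376.  202.4] [ 605.1 -142.8   29.4] [ 408.  -169.    -2.5] [ 630.8   -7.4 1273.3]
((514.1685180664062, -93.93170166015625), (53.369747161865234, 268.72320556640625), 62.051475524902344)
[244 246  15  15 193] [250.9 252.6] [460.  203.6  34.2] [408.   -7.4   1.3] [ 480.   229.3 1273.3]
((446.7915954589844, 110.05876159667969), (243.7318878173828, 42.339332580566406), 81.56962585449219)
[364 254  17  16 210] [372.7 261.4] [ 440.4 -132.7   28.3] [ 408.  -153.3    1.9] [ 461.7   -7.4 1273.3]
((436.435302734375, -79.88093566894531), (44.20075988769531, 149.3511505126953), 4.941829681396484)
30 3
33 1
36 4
39 0
42 1
45 6
48 16
51 61
54 157
57 149
60 211
63 633
66 1702
69 1350
72 306
75 103
78 98
```

View pics/t0c.png

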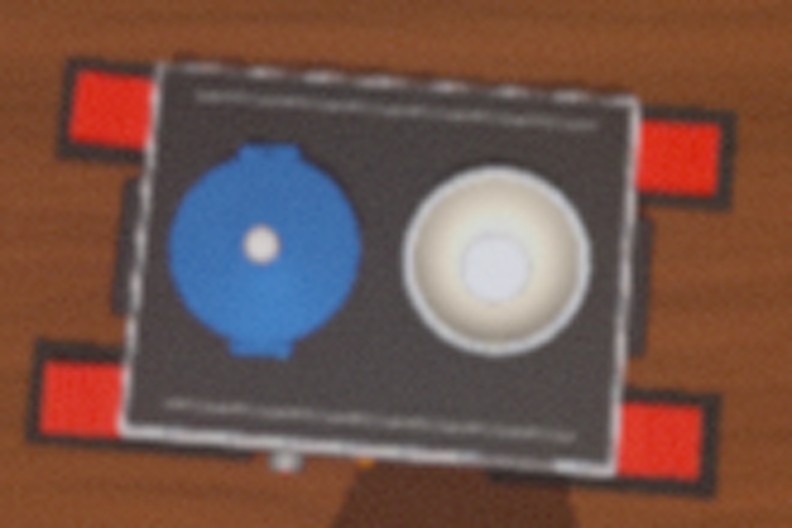

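View pics/s0c.png

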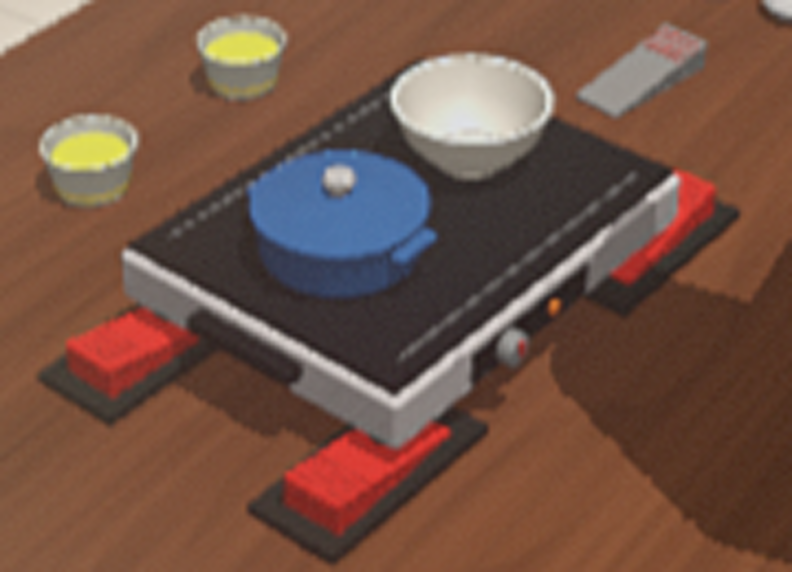

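```bash
cat >> h.py <<'E'
def ray(s,u,v,z):
    c=s['world_from_camera'][:3,:3]@np.linalg.inv(s['intrinsics'])@[u,v,1];o=s['world_from_camera'][:3,3]
    return o+c*(z-o[2])/c[2]
E
python3 - <<'E'
from h import *
s=load('t0');P=cloud(s);im=s['pixels'].astype(int)
k=lambda a:(a[0]/4.8+235-.4,a[1]/4.8+170-.4)
C=[(157,66),(637,100),(613,472),(123,432)]
W=[ray(s,*k(c),66) for c in C]
for n,w in zip(['FL','FR','NR','NL'],W): print(n,w.round(1))
print([np.linalg.norm(W[i]-W[(i+1)%4]).round(1) for i in range(4)])
# glass plane
m=(im.max(-1)<95)&(abs(P[...,2]-68)<12)
cv2_m=np.zeros((400,640),np.uint8)
poly=np.array([k(c) for c in C]);ctr=poly.mean(0);poly=ctr+(poly-ctr)*.93
cv2.fillPoly(cv2_m,[poly.astype(np.int32)],1); m&=cv2_m>0
q=P[m];c=q.mean(0)
for _ in range(4):
    A=np.c_[q[:,:2],np.ones(len(q))];b=np.linalg.lstsq(A,q[:,2],rcond=None)[0];e=q[:,2]-A@b;q=q[abs(e)<2.5*e.std()+.1]
print(len(q),b,e.std(),[ (np.r_[w[:2],1]@b).round(2) for w in W])
# wedge end faces outlines at crop : thick end top edge corners (z~ mat+21)
E4={'FL':[(75,72),(70,140)],'FR':[(720,125),(718,194)],'NR':[(703,408),(700,478)],'NL':[(43,362),(39,434)]}
for n,e in E4.items():
    for a in e: print(n,[ray(s,*k(a),z).round(1)[:2] for z in (24,28)])
E
```

```text
FL [648.8 160.4  66. ]
FR [ 632.2 -115.    66. ]
NR [ 421.9 -101.2   66. ]
NL [440.1 172.3  66. ]
[np.float64(275.9), np.float64(210.7), np.float64(274.1), np.float64(209.0)]
3811 [-3.37188505e-03  1.35416550e-04  7.01129579e+01] 2.231133759104253 [np.float64(67.95), np.float64(67.97), np.float64(68.68), np.float64(68.65)]
FL [array([652.9, 215. ]), array([652.1, 214.2])]
FL [array([611.9, 216.3]), array([611.3, 215.5])]
FR [array([ 625.6, -167.6]), array([ 624.9, -167.1])]
FR [array([ 584.5, -166.1]), array([ 583.9, -165.6])]
NR [array([ 459.7, -156.4]), array([ 459.5, -155.9])]
NR [array([ 419.7, -154.4]), array([ 419.7, -153.9])]
NL [array([480.9, 226.6]), array([480.7, 225.9])]
NL [array([439.4, 227.2]), array([439.3, 226.4])]
```

Red candidates, by top-picture pixel: wedges FL (257,192), FR (376,202), NL (251,253) and NR (373,261). They lie on black mats under the tray. The look-alikes are a grey wedge at (422,226) and a blue one at (198,163), and I'll leave both alone. The crop confirms the four red ones. Next I close the gripper and go to the near right corner.

Emit:
send_rows --dp '[[26,48,0],[53,96,0],[80,144,0],[107,192,0],[134,240,0]]' --rot '[[0,0,0.12],[0,0,0.24],[0,0,0.36],[0,0,0.48],[0,0,0.6]]' --jaw 0 --force 40

```text
time: 0.72
tool_pos: [311.1, -331.6, 244.9]
tcp_rot: [-180.0, 0.0, -38.3]
ft_force: [0.4, -0.5, 0.2]
finger_gap: 0.2
```

Emit:
send_rows --dp '[[27,48,-10],[54,96,-20],[81,144,-40],[108,192,-70],[132,242,-100]]' --rot '[[0,0,0.12],[0,0,0.24],[0,0,0.36],[0,0,0.48],[0,0,0.61]]'

```text
time: 1.35
tool_pos: [443.0, -90.3, 144.9]
tcp_rot: [180.0, -0.0, -3.3]
ft_force: [1.3, -1.0, -0.7]
finger_gap: 0.3
```

Emit:
send_rows --dp '[[0,0,-30],[0,0,-50],[0,0,-50]]' --rot '[[0,0,0],[0,0,0],[0,0,0]]'

```text
time: 1.72
tool_pos: [440.6, -91.2, 93.6]
tcp_rot: [-179.9, 0.3, -3.5]
ft_force: [-0.3, -0.8, -0.3]
finger_gap: -0.3
```

Emit:
send_rows --dp '[[0,0,-5],[0,0,-10],[0,0,-12],[0,0,-12]]' --rot '[[0,0,0],[0,0,0],[0,0,0],[0,0,0]]'

```text
time: 2.22
tool_pos: [442.6, -92.3, 84.1]
tcp_rot: [180.0, -0.0, -3.6]
ft_force: [-0.5, -1.4, 2.8]
finger_gap: 0.3
```

Emit:
send_rows --dp '[[0,0,-1],[0,0,-1]]' --rot '[[0,0,0],[0,0,0]]'

```text
time: 2.48
tool_pos: [442.7, -92.4, 83.9]
tcp_rot: [180.0, -0.0, -3.6]
ft_force: [-5.3, 0.1, 11.5]
finger_gap: 0.1
```

Emit:
send_rows --dp '[[0,0,-1],[0,0,-1]]' --rot '[[0,0,0],[0,0,0]]'

```text
time: 2.72
tool_pos: [443.1, -92.6, 83.7]
tcp_rot: [179.9, -0.1, -3.6]
ft_force: [-9.1, 0.2, 18.5]
finger_gap: -0.3
```

Emit:
send_rows --dp '[[0,0,30],[0,20,65],[4,75,70],[8,130,70],[12,190,70]]' --rot '[[0,0,0],[0,0,0],[0,0,0],[0,0,0],[0,0,0]]'

```text
time: 3.35
tool_pos: [454.7, 99.4, 152.3]
tcp_rot: [-180.0, -0.1, -3.6]
ft_force: [0.8, 0.3, -0.1]
finger_gap: -0.0
```

Emit:
send_rows --dp '[[4,60,0],[4,60,-40],[4,60,-65],[4,60,-65]]' --rot '[[0,0,0],[0,0,0],[0,0,0],[0,0,0]]'

```text
time: 3.85
tool_pos: [457.7, 158.3, 85.5]
tcp_rot: [180.0, 0.1, -3.5]
ft_force: [-0.7, 0.6, -0.7]
finger_gap: -0.4
```

Emit:
send_rows --dp '[[0,0,-2],[0,0,-3],[0,0,-3]]' --rot '[[0,0,0],[0,0,0],[0,0,0]]'

```text
time: 4.22
tool_pos: [458.5, 157.9, 84.2]
tcp_rot: [-180.0, -0.0, -3.6]
ft_force: [-1.2, -0.2, 3.3]
finger_gap: -0.2
```

Emit:
send_rows --dp '[[0,0,-1],[0,0,-1]]' --rot '[[0,0,0],[0,0,0]]'

```text
time: 4.47
tool_pos: [458.6, 158.0, 83.9]
tcp_rot: [-180.0, -0.0, -3.6]
ft_force: [-6.7, -1.0, 11.8]
finger_gap: -0.1
```

Emit:
send_rows --dp '[[0,0,30],[20,0,65],[75,-5,70],[130,-8,70],[170,-11,60]]' --rot '[[0,0,0],[0,0,0],[0,0,0],[0,0,0],[0,0,0]]'

```text
time: 5.1
tool_pos: [631.4, 146.6, 143.8]
tcp_rot: [-180.0, -0.2, -3.6]
ft_force: [-0.6, 0.3, 0.5]
finger_gap: 0.2
```

Emit:
send_rows --dp '[[0,0,-35],[0,0,-54],[0,0,-57],[0,0,-58],[0,0,-58]]' --rot '[[0,0,0],[0,0,0],[0,0,0],[0,0,0],[0,0,0]]'

```text
time: 5.72
tool_pos: [628.6, 147.2, 85.7]
tcp_rot: [-180.0, -0.1, -3.5]
ft_force: [-0.9, -0.4, 0.1]
finger_gap: -0.1
```

Emit:
send_rows --dp '[[0,0,-1],[0,0,-1]]' --rot '[[0,0,0],[0,0,0]]'

```text
time: 5.98
tool_pos: [628.4, 147.0, 84.0]
tcp_rot: [-180.0, -0.0, -3.5]
ft_force: [0.4, -0.6, -0.1]
finger_gap: -0.6
```

Emit:
send_rows --dp '[[0,0,-1],[0,0,-1]]' --rot '[[0,0,0],[0,0,0]]'

```text
time: 6.22
tool_pos: [628.6, 147.0, 83.7]
tcp_rot: [-180.0, -0.0, -3.5]
ft_force: [-2.9, -0.1, 7.0]
finger_gap: -0.2
```

Emit:
send_rows --dp '[[0,0,30],[0,-15,65],[-4,-70,70],[-8,-130,70],[-12,-190,70]]' --rot '[[0,0,0],[0,0,0],[0,0,0],[0,0,0],[0,0,0]]'

```text
time: 6.85
tool_pos: [616.2, -44.5, 153.1]
tcp_rot: [180.0, -0.0, -3.5]
ft_force: [1.1, -0.1, -0.0]
finger_gap: -0.1
```

Emit:
send_rows --dp '[[-4,-59,0],[-4,-59,-40],[-4,-59,-64],[-4,-59,-66],[-4,-59,-66]]' --rot '[[0,0,0],[0,0,0],[0,0,0],[0,0,0],[0,0,0]]'

```text
time: 7.48
tool_pos: [612.8, -101.9, 87.5]
tcp_rot: [180.0, -0.0, -3.5]
ft_force: [-0.3, 0.2, 0.5]
finger_gap: 0.2
```

Emit:
send_rows --dp '[[0,0,-1],[0,0,-2],[0,0,-2]]' --rot '[[0,0,0],[0,0,0],[0,0,0]]'

```text
time: 7.85
tool_pos: [612.6, -101.9, 85.1]
tcp_rot: [180.0, -0.0, -3.5]
ft_force: [0.6, 1.3, 0.8]
finger_gap: -0.1
```

Emit:
send_rows --dp '[[0,0,-1],[0,0,-1]]' --rot '[[0,0,0],[0,0,0]]'

```text
time: 8.1
tool_pos: [612.4, -102.0, 83.7]
tcp_rot: [-180.0, -0.0, -3.6]
ft_force: [1.3, 0.1, 0.1]
finger_gap: 0.2
```

Emit:
send_rows --dp '[[0,0,-1],[0,0,-1]]' --rot '[[0,0,0],[0,0,0]]'

```text
time: 8.35
tool_pos: [612.6, -102.2, 83.0]
tcp_rot: [180.0, -0.0, -3.6]
ft_force: [0.6, -1.3, 2.6]
finger_gap: -0.3
```

Emit:
send_rows --dp '[[0,0,-1],[0,0,-1]]' --rot '[[0,0,0],[0,0,0]]'

```text
time: 8.6
tool_pos: [612.8, -102.3, 82.0]
tcp_rot: [180.0, -0.1, -3.6]
ft_force: [1.1, -1.6, 3.2]
finger_gap: -0.1
```

Emit:
send_rows --dp '[[0,0,-1],[0,0,-1]]' --rot '[[0,0,0],[0,0,0]]'

```text
time: 8.85
tool_pos: [612.8, -102.3, 80.9]
tcp_rot: [180.0, -0.1, -3.6]
ft_force: [1.9, -1.9, 3.9]
finger_gap: 0.4
```

Emit:
send_rows --dp '[[0,0,-1],[0,0,-1]]' --rot '[[0,0,0],[0,0,0]]'

```text
time: 9.1
tool_pos: [612.9, -102.3, 80.4]
tcp_rot: [180.0, -0.1, -3.6]
ft_force: [1.2, -1.7, 6.6]
finger_gap: 0.1
```

Emit:
send_rows --dp '[[0,0,20],[0,-20,40],[0,-70,60],[-6,-105,60],[-6,-105,60]]' --rot '[[0,0,0],[0,0,0],[0,0,0],[0,0,0],[0,0,0]]'

```text
time: 9.72
tool_pos: [605.9, -210.8, 141.2]
tcp_rot: [179.9, -0.1, -3.8]
ft_force: [0.1, 0.1, -0.3]
finger_gap: -0.1
```

```bash
python3 - <<'E'
from h import *
crop('t0',355,180,400,225,13,'frc')
s=load('t0');P=cloud(s);im=s['pixels'].astype(int)
red=(im[...,0]>130)&(im[...,1]<75)&(im[...,2]<75)
for n,(u0,v0,u1,v1) in dict(FL=(240,178,275,210),FR=(360,188,400,218),NR=(355,246,395,276),NL=(235,240,270,268)).items():
    m=np.zeros_like(red);m[v0:v1,u0:u1]=red[v0:v1,u0:u1]
    big=cv2.minAreaRect(np.argwhere(m)[:,::-1].astype(np.float32));print(n,big,np.median(P[m],0).round(1))
    k=np.zeros_like(red);k[v0:v1,u0:u1]=(im.max(-1)[v0:v1,u0:u1]<75)
    z=P[k][:,2];print('mat z',len(z),np.percentile(z,[10,25,50,75]).round(1))
t=P[205:225,445:465].reshape(-1,3)[:,2];print('table z',np.median(t), np.median(P[170:180,330:350].reshape(-1,3)[:,2]))
snap('top','t1');snap('side','s1');crop('t1',235,170,400,280,4.8,'t1c')
E
```

```text
FL ((255.15048217773438, 192.65953063964844), (28.729352951049805, 29.062307357788086), 87.27368927001953) [631.7 193.8  21.8]
mat z 186 [ 4.7  9.2 66.8 68.8]
FR ((384.0769348144531, 204.1154022216797), (33.14362716674805, 15.885405540466309), 11.309932708740234) [ 605.4 -144.9   17.8]
mat z 128 [-0.9  0.9  3.9 68.4]
NR ((378.5, 264.5), (21.0, 29.0), 90.0) [ 439.  -134.    22.1]
mat z 109 [2.2 3.8 5.2 7.4]
NL ((248.52244567871094, 255.94886779785156), (23.021242141723633, 21.9226131439209), 87.1375961303711) [459.2 205.5  22.2]
mat z 81 [2.4 3.8 5.4 6.7]
table z -1.654406590764438 -1.1811594651460382
```

View pics/frc.png

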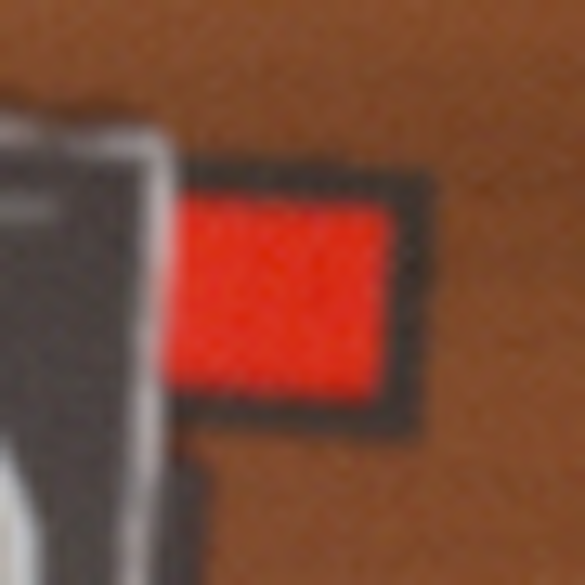

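View pics/t1c.png

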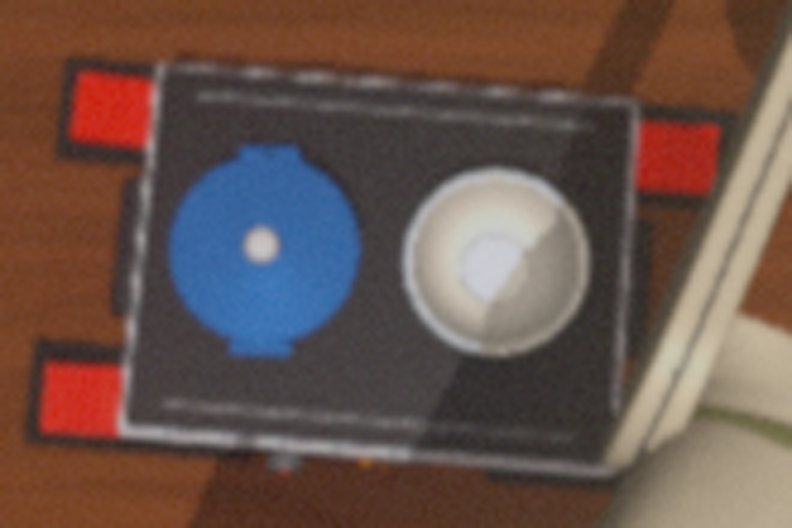

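View pics/s1.png

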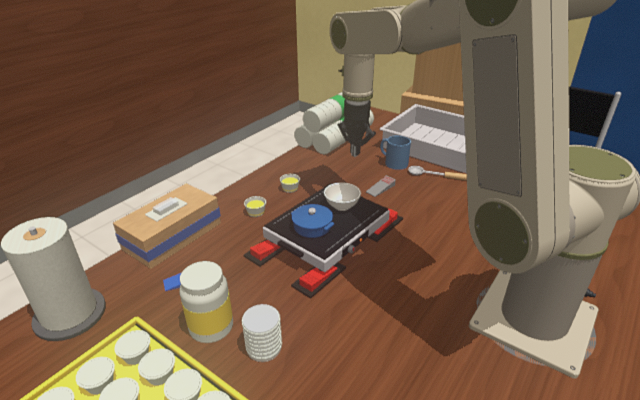

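```bash
python3 - <<'E'
from h import *
for i in range(2):
    x=r.sense();print(x['tool_pos'].round(1),x['ft_force'].round(1),x['tcp_rot'].round(1)); vision.snapshot('top')
E
```

```text
[ 606.1 -207.8  140.3] [ 0.3 -0.4 -0.7] [-180.    -0.    -3.6]
[ 606.2 -207.   140. ] [ 0.4  0.6 -1.3] [-180.     0.    -3.6]
```

Emit:
send_rows --dp '[[-3.5,0,-50],[-3.5,0,-95],[-3.5,0,-110],[-3.5,0,-113],[-3.5,0,-113]]' --rot '[[0,0,0],[0,0,0],[0,0,0],[0,0,0],[0,0,0]]'

```text
time: 10.55
tool_pos: [604.3, -207.3, 28.7]
tcp_rot: [179.9, -0.2, -3.5]
ft_force: [-0.4, -1.0, 0.0]
finger_gap: -0.1
```

Emit:
send_rows --dp '[[0.6,10,0],[1.2,20,0],[1.2,20,0],[1.2,20,0]]' --rot '[[0,0,0],[0,0,0],[0,0,0],[0,0,0]]'

```text
time: 11.05
tool_pos: [604.1, -186.9, 26.9]
tcp_rot: [180.0, -0.0, -3.5]
ft_force: [-0.5, 0.1, -0.0]
finger_gap: 0.1
```

```bash
python3 - <<'E'
from h import *
snap('top','t2');snap('side','s2')
x=r.sense();print(x['tool_pos'].round(1),x['ft_force'].round(1))
crop('t2',335,175,425,235,8.5,'t2c')
E
```

```text
[ 604.  -187.2   26.7] [-0.3  0.4  0.1]
```

View pics/t2c.png

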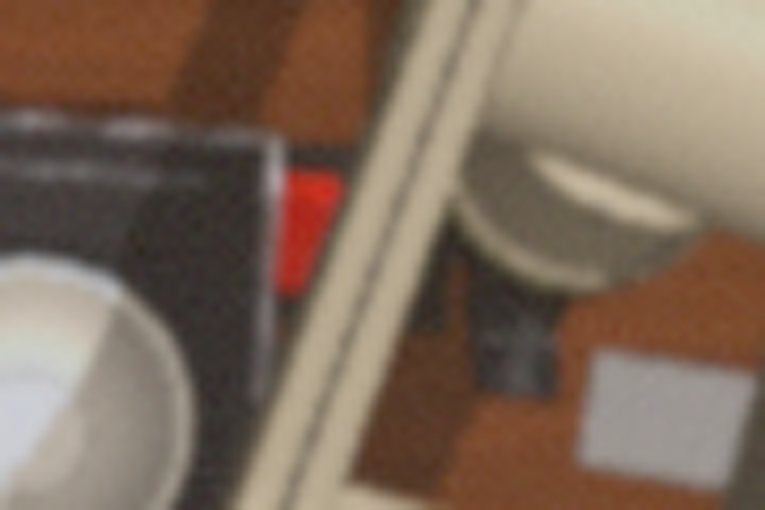

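Emit:
send_rows --dp '[[0.1,2,0],[0.2,4,0],[0.4,6,0],[0.5,8,0],[0.5,8,0]]' --rot '[[0,0,0],[0,0,0],[0,0,0],[0,0,0],[0,0,0]]'

```text
time: 11.78
tool_pos: [604.6, -178.8, 26.6]
tcp_rot: [-180.0, 0.0, -3.5]
ft_force: [0.6, -0.8, -0.5]
finger_gap: -0.0
```

Emit:
send_rows --dp '[[0.1,2,0],[0.2,4,0],[0.2,4,0]]' --rot '[[0,0,0],[0,0,0],[0,0,0]]'

```text
time: 12.15
tool_pos: [604.8, -174.8, 26.7]
tcp_rot: [-180.0, 0.0, -3.5]
ft_force: [-0.0, -0.4, -0.7]
finger_gap: 0.4
```

Emit:
send_rows --dp '[[0.1,2,0],[0.2,4,0],[0.2,4,0]]' --rot '[[0,0,0],[0,0,0],[0,0,0]]'

```text
time: 12.52
tool_pos: [605.0, -170.8, 26.7]
tcp_rot: [-180.0, -0.0, -3.5]
ft_force: [0.5, 0.2, -0.1]
finger_gap: 0.0
```

Emit:
send_rows --dp '[[0.1,2,0],[0.1,2,0]]' --rot '[[0,0,0],[0,0,0]]'

```text
time: 12.78
tool_pos: [605.1, -168.9, 26.7]
tcp_rot: [-180.0, 0.0, -3.5]
ft_force: [-0.5, 1.1, -0.6]
finger_gap: 0.3
```

Emit:
send_rows --dp '[[0.1,1,0],[0.1,2,0],[0.1,2,0]]' --rot '[[0,0,0],[0,0,0],[0,0,0]]'

```text
time: 13.15
tool_pos: [605.1, -166.9, 26.6]
tcp_rot: [-180.0, 0.0, -3.5]
ft_force: [-0.5, -0.6, -0.3]
finger_gap: 0.1
```

Emit:
send_rows --dp '[[0.1,1,0],[0.1,2,0],[0.1,2,0]]' --rot '[[0,0,0],[0,0,0],[0,0,0]]'

```text
time: 13.52
tool_pos: [605.3, -164.9, 26.7]
tcp_rot: [-180.0, -0.0, -3.5]
ft_force: [0.2, 0.8, -0.4]
finger_gap: -0.1
```

```bash
python3 - <<'E'
from h import *
snap('top','t3');snap('side','s3')
x=r.sense();print(x['tool_pos'].round(1),x['ft_force'].round(1))
crop('t3',335,175,425,235,8.5,'t3c')
E
```

```text
[ 605.2 -164.9   26.6] [-0.9 -0.1 -1. ]
```

View pics/t3c.png

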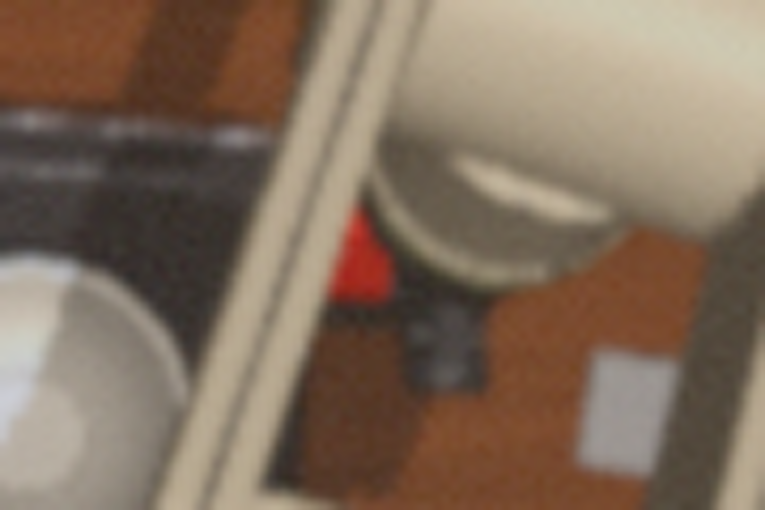

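Emit:
send_rows --dp '[[0.1,1,0],[0.1,2,0],[0.1,2,0]]' --rot '[[0,0,0],[0,0,0],[0,0,0]]'

```text
time: 14.0
tool_pos: [605.4, -162.9, 26.7]
tcp_rot: [-180.0, 0.0, -3.5]
ft_force: [0.9, 0.5, -0.4]
finger_gap: 0.0
```

Emit:
send_rows --dp '[[0,1,0],[0,1,0]]' --rot '[[0,0,0],[0,0,0]]'

```text
time: 14.25
tool_pos: [605.3, -161.9, 26.6]
tcp_rot: [-180.0, 0.0, -3.6]
ft_force: [0.3, -0.2, -0.3]
finger_gap: -0.3
```

Emit:
send_rows --dp '[[0.1,1,0],[0.1,1,0]]' --rot '[[0,0,0],[0,0,0]]'

```text
time: 14.5
tool_pos: [605.5, -160.9, 26.7]
tcp_rot: [-180.0, 0.0, -3.5]
ft_force: [-1.2, -0.4, 0.1]
finger_gap: 0.1
```

Emit:
send_rows --dp '[[0,1,0],[0,1,0]]' --rot '[[0,0,0],[0,0,0]]'

```text
time: 14.75
tool_pos: [605.5, -159.9, 26.6]
tcp_rot: [-180.0, 0.0, -3.5]
ft_force: [0.2, 0.9, -0.7]
finger_gap: -0.2
```

Emit:
send_rows --dp '[[0.1,1,0],[0.1,1,0]]' --rot '[[0,0,0],[0,0,0]]'

```text
time: 15.0
tool_pos: [605.6, -159.0, 26.7]
tcp_rot: [-180.0, -0.0, -3.5]
ft_force: [-0.4, -0.0, -0.2]
finger_gap: -0.2
```

Emit:
send_rows --dp '[[0,1,0],[0,1,0]]' --rot '[[0,0,0],[0,0,0]]'

```text
time: 15.25
tool_pos: [605.5, -157.9, 26.7]
tcp_rot: [-180.0, 0.0, -3.5]
ft_force: [-0.7, 0.2, 0.3]
finger_gap: -0.0
```

Emit:
send_rows --dp '[[0.1,1,0],[0.1,1,0]]' --rot '[[0,0,0],[0,0,0]]'

```text
time: 15.5
tool_pos: [605.7, -157.0, 26.7]
tcp_rot: [180.0, -0.0, -3.6]
ft_force: [-0.1, 0.1, 0.1]
finger_gap: 0.2
```

Emit:
send_rows --dp '[[0,1,0],[0,1,0]]' --rot '[[0,0,0],[0,0,0]]'

```text
time: 15.75
tool_pos: [605.6, -156.1, 26.7]
tcp_rot: [180.0, 0.0, -3.6]
ft_force: [0.2, -1.7, 0.3]
finger_gap: 0.1
```

```bash
python3 - <<'E'
from h import *
snap('top','t4');snap('side','s4')
x=r.sense();print(x['tool_pos'].round(1),x['ft_force'].round(1))
crop('t4',335,175,425,235,8.5,'t4c');crop('s4',300,100,420,190,6,'s4c')
E
```

```text
[ 605.7 -156.1   26.7] [-0.2 -1.6 -0.3]
```

View pics/t4c.png

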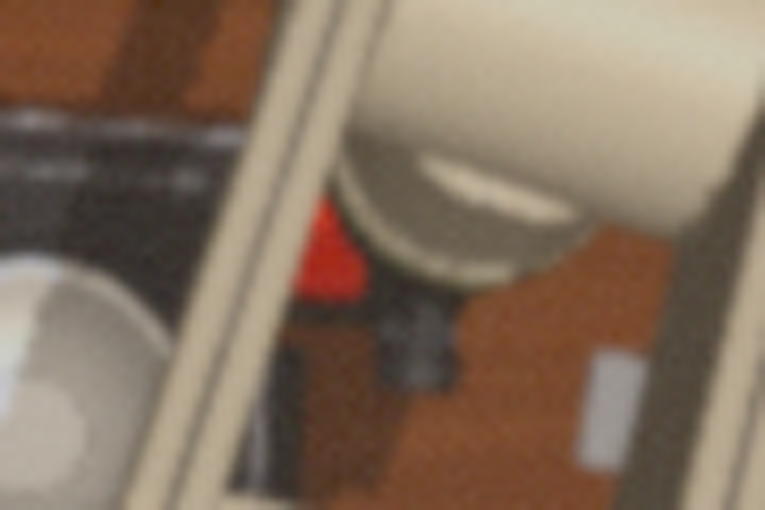

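View pics/s4c.png

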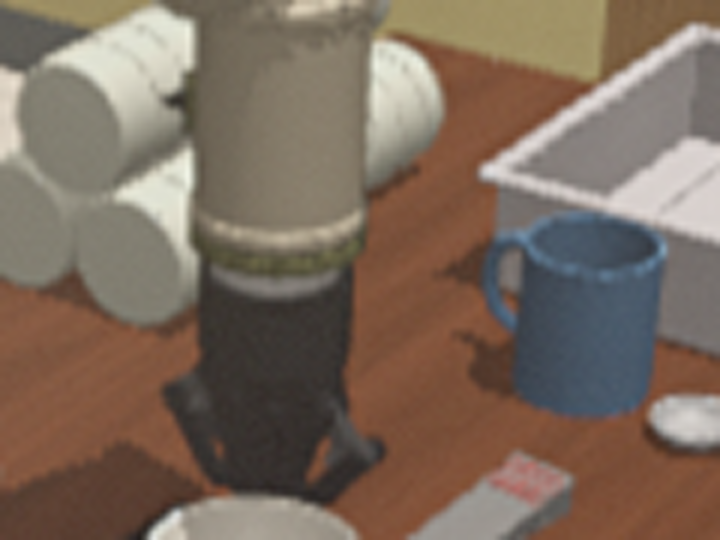

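The wedge is travelling with the fingers: its near end corner moved from crop (393,300) to (368,300). The force has just started to rise, so I go on in finer steps.

Emit:
send_rows --dp '[[0,0.5,0],[0,0.5,0]]' --rot '[[0,0,0],[0,0,0]]'

```text
time: 16.1
tool_pos: [605.6, -155.7, 26.7]
tcp_rot: [180.0, 0.0, -3.6]
ft_force: [0.2, -1.9, -0.6]
finger_gap: 0.1
```

Emit:
send_rows --dp '[[0,0.5,0],[0,0.5,0]]' --rot '[[0,0,0],[0,0,0]]'

```text
time: 16.35
tool_pos: [605.7, -155.2, 26.7]
tcp_rot: [180.0, -0.0, -3.6]
ft_force: [-0.7, -3.4, -0.2]
finger_gap: 0.3
```

Emit:
send_rows --dp '[[0,0.5,0],[0,0.5,0]]' --rot '[[0,0,0],[0,0,0]]'

```text
time: 16.6
tool_pos: [605.6, -154.7, 26.7]
tcp_rot: [180.0, -0.0, -3.6]
ft_force: [-0.6, -4.3, -1.2]
finger_gap: 0.2
```

Emit:
send_rows --dp '[[0,0.5,0],[0,0.5,0]]' --rot '[[0,0,0],[0,0,0]]'

```text
time: 16.85
tool_pos: [605.6, -154.2, 26.7]
tcp_rot: [180.0, -0.0, -3.6]
ft_force: [-0.5, -4.7, 0.1]
finger_gap: 0.2
```

Emit:
send_rows --dp '[[0,0.5,0],[0,0.5,0]]' --rot '[[0,0,0],[0,0,0]]'

```text
time: 17.1
tool_pos: [605.7, -153.8, 26.7]
tcp_rot: [180.0, -0.0, -3.6]
ft_force: [0.1, -5.5, -0.6]
finger_gap: 0.1
```

Emit:
send_rows --dp '[[0,0.5,0],[0,0.5,0],[0,0.5,0]]' --rot '[[0,0,0],[0,0,0],[0,0,0]]'

```text
time: 17.48
tool_pos: [605.7, -153.5, 26.7]
tcp_rot: [180.0, -0.0, -3.6]
ft_force: [-0.1, -7.3, -1.2]
finger_gap: 0.1
```

Emit:
send_rows --dp '[[0,-5,0],[-1,-20,0],[-2,-50,0],[-2,-52,50],[-2,-52,110]]' --rot '[[0,0,0],[0,0,0],[0,0,0],[0,0,0],[0,0,0]]'

```text
time: 18.1
tool_pos: [602.0, -205.6, 135.8]
tcp_rot: [-179.9, 0.2, -3.6]
ft_force: [0.5, -0.5, 1.0]
finger_gap: -0.1
```

```bash
python3 - <<'E'
from h import *
snap('top','t5');x=r.sense();print(x['tool_pos'].round(1),x['ft_force'].round(1))
crop('t5',235,170,400,280,4.8,'t5c')
E
```

```text
[ 607.1 -207.4  147.6] [ 4.4 -1.4  7.2]
```

View pics/t5c.png

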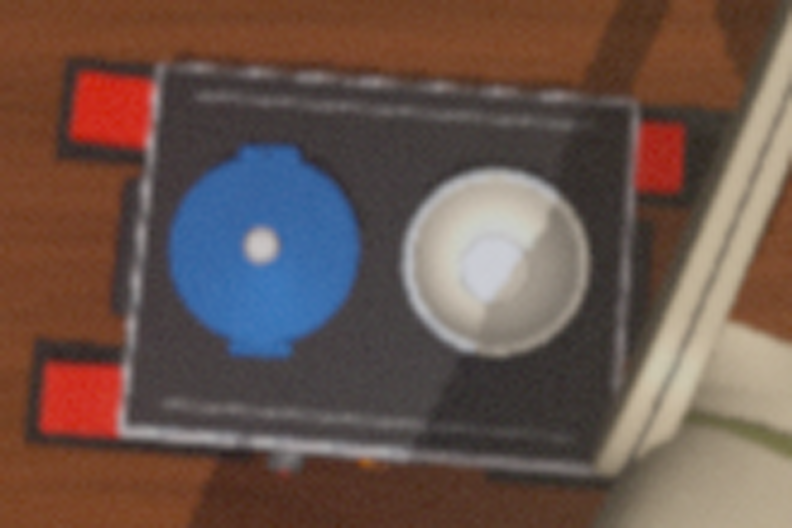

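The FR wedge end went from crop (720,158) to (684,158), about 20 mm in. The tray outline and the other wedges look unchanged. Now I press the corner again to check.

Emit:
send_rows --dp '[[2,30,10],[5,80,10],[9,102,-20],[9,102,-46],[9,102,-50]]' --rot '[[0,0,0],[0,0,0],[0,0,0],[0,0,0],[0,0,0]]'

```text
time: 18.77
tool_pos: [611.0, -102.6, 84.1]
tcp_rot: [-179.9, 0.2, -3.5]
ft_force: [-0.4, -0.2, 0.5]
finger_gap: 0.3
```

Emit:
send_rows --dp '[[0,0,-1],[0,0,-1]]' --rot '[[0,0,0],[0,0,0]]'

```text
time: 19.02
tool_pos: [613.6, -103.8, 87.1]
tcp_rot: [180.0, -0.1, -3.6]
ft_force: [-0.5, -0.1, -0.4]
finger_gap: 0.1
```

Emit:
send_rows --dp '[[0,0,-1],[0,0,-1]]' --rot '[[0,0,0],[0,0,0]]'

```text
time: 19.27
tool_pos: [613.0, -103.3, 85.2]
tcp_rot: [180.0, -0.0, -3.6]
ft_force: [0.1, -0.4, -0.5]
finger_gap: 0.2
```

Emit:
send_rows --dp '[[0,0,-1],[0,0,-1]]' --rot '[[0,0,0],[0,0,0]]'

```text
time: 19.52
tool_pos: [612.9, -103.1, 83.9]
tcp_rot: [180.0, -0.0, -3.6]
ft_force: [0.8, -0.2, 1.5]
finger_gap: 0.0
```

Emit:
send_rows --dp '[[0,0,-1],[0,0,-1]]' --rot '[[0,0,0],[0,0,0]]'

```text
time: 19.77
tool_pos: [612.9, -103.1, 83.7]
tcp_rot: [180.0, -0.0, -3.5]
ft_force: [-2.7, 0.7, 9.2]
finger_gap: 0.1
```

Corner FR is firm now: 9 N with about 0.2 mm of give. I check the others gently.

Emit:
send_rows --dp '[[0,0,30],[-20,0,65],[-70,5,70],[-130,8,70],[-170,11,55]]' --rot '[[0,0,0],[0,0,0],[0,0,0],[0,0,0],[0,0,0]]'

```text
time: 20.4
tool_pos: [441.4, -92.0, 138.3]
tcp_rot: [180.0, -0.1, -3.5]
ft_force: [-0.8, -0.3, 0.3]
finger_gap: 0.1
```

Emit:
send_rows --dp '[[0,0,-35],[0,0,-50],[0,0,-53],[0,0,-53],[0,0,-53]]' --rot '[[0,0,0],[0,0,0],[0,0,0],[0,0,0],[0,0,0]]'

```text
time: 21.02
tool_pos: [443.7, -92.3, 85.5]
tcp_rot: [180.0, -0.1, -3.5]
ft_force: [-1.3, 0.2, -0.7]
finger_gap: 0.2
```

Emit:
send_rows --dp '[[0,0,-1],[0,0,-1]]' --rot '[[0,0,0],[0,0,0]]'

```text
time: 21.28
tool_pos: [443.2, -92.2, 84.1]
tcp_rot: [180.0, -0.1, -3.5]
ft_force: [1.0, -0.7, 1.6]
finger_gap: 0.1
```

Emit:
send_rows --dp '[[0,0,-1],[0,0,-1]]' --rot '[[0,0,0],[0,0,0]]'

```text
time: 21.52
tool_pos: [443.3, -92.2, 83.9]
tcp_rot: [180.0, -0.1, -3.6]
ft_force: [-3.2, 0.8, 11.5]
finger_gap: 0.1
```

Emit:
send_rows --dp '[[0,0,30],[0,20,65],[4,75,70],[8,130,70],[12,190,70]]' --rot '[[0,0,0],[0,0,0],[0,0,0],[0,0,0],[0,0,0]]'

```text
time: 22.15
tool_pos: [454.7, 99.4, 153.1]
tcp_rot: [-180.0, -0.1, -3.6]
ft_force: [1.0, -0.6, 0.6]
finger_gap: -0.1
```

Emit:
send_rows --dp '[[4,60,0],[4,60,-40],[4,60,-66],[4,60,-68],[4,60,-68]]' --rot '[[0,0,0],[0,0,0],[0,0,0],[0,0,0],[0,0,0]]'

```text
time: 22.78
tool_pos: [458.4, 158.1, 84.4]
tcp_rot: [180.0, 0.0, -3.5]
ft_force: [0.4, 0.9, -0.5]
finger_gap: 0.1
```

Emit:
send_rows --dp '[[0,0,-1],[0,0,-1]]' --rot '[[0,0,0],[0,0,0]]'

```text
time: 23.02
tool_pos: [458.7, 158.0, 84.1]
tcp_rot: [-180.0, -0.0, -3.6]
ft_force: [-2.9, 0.2, 3.8]
finger_gap: -0.1
```

Emit:
send_rows --dp '[[0,0,-0.7],[0,0,-0.7]]' --rot '[[0,0,0],[0,0,0]]'

```text
time: 23.28
tool_pos: [458.8, 158.0, 83.9]
tcp_rot: [-180.0, -0.0, -3.6]
ft_force: [-6.1, 0.2, 10.3]
finger_gap: 0.4
```

Emit:
send_rows --dp '[[0,0,30],[20,0,65],[75,-5,70],[130,-8,70],[170,-11,60]]' --rot '[[0,0,0],[0,0,0],[0,0,0],[0,0,0],[0,0,0]]'

```text
time: 23.9
tool_pos: [631.6, 146.6, 143.9]
tcp_rot: [-180.0, -0.2, -3.6]
ft_force: [-0.1, 0.6, 0.8]
finger_gap: -0.2
```

Emit:
send_rows --dp '[[0,0,-35],[0,0,-54],[0,0,-58],[0,0,-58],[0,0,-58]]' --rot '[[0,0,0],[0,0,0],[0,0,0],[0,0,0],[0,0,0]]'

```text
time: 24.52
tool_pos: [628.9, 147.2, 85.8]
tcp_rot: [-180.0, -0.1, -3.5]
ft_force: [-0.3, -0.3, -0.1]
finger_gap: -0.3
```

Emit:
send_rows --dp '[[0,0,-1],[0,0,-1]]' --rot '[[0,0,0],[0,0,0]]'

```text
time: 24.78
tool_pos: [628.7, 147.1, 84.2]
tcp_rot: [-180.0, -0.0, -3.5]
ft_force: [-0.5, 0.5, 0.0]
finger_gap: -0.2
```

Emit:
send_rows --dp '[[0,0,-1],[0,0,-1]]' --rot '[[0,0,0],[0,0,0]]'

```text
time: 25.02
tool_pos: [628.8, 147.1, 83.8]
tcp_rot: [-180.0, -0.0, -3.5]
ft_force: [-3.0, -1.0, 5.8]
finger_gap: -0.3
```

Emit:
send_rows --dp '[[0,0,30],[0,0,70],[0,0,100],[0,0,100],[0,0,100]]' --rot '[[0,0,0],[0,0,0],[0,0,0],[0,0,0],[0,0,0]]'

```text
time: 25.65
tool_pos: [628.2, 146.9, 182.0]
tcp_rot: [180.0, 0.1, -3.6]
ft_force: [0.2, 0.5, -0.7]
finger_gap: -0.3
```

```bash
python3 - <<'E'
from h import *
snap('top','t6');snap('side','s6');crop('t6',235,170,400,280,4.8,'t6c');crop('s6',235,170,415,300,4.4,'s6c')
a,b=load('t0'),load('t6')
# tray/wedge shift via template, right half unoccluded
E
```

```text
(no output)
```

View pics/t6c.png

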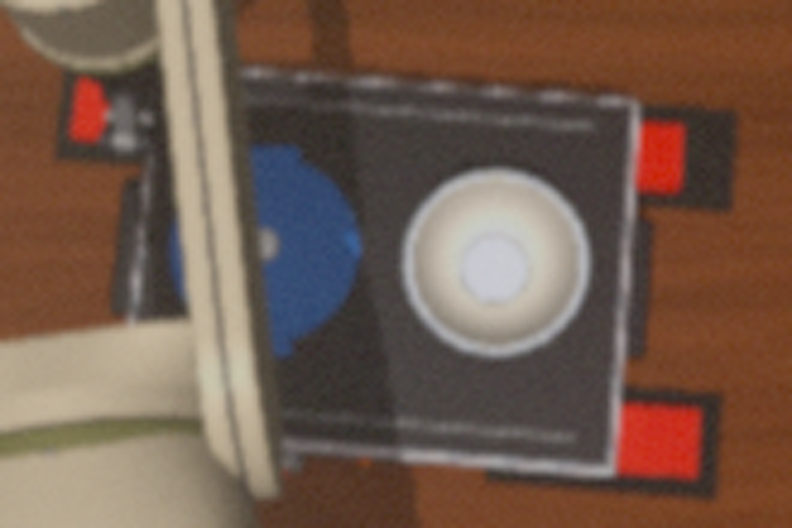

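View pics/s6c.png

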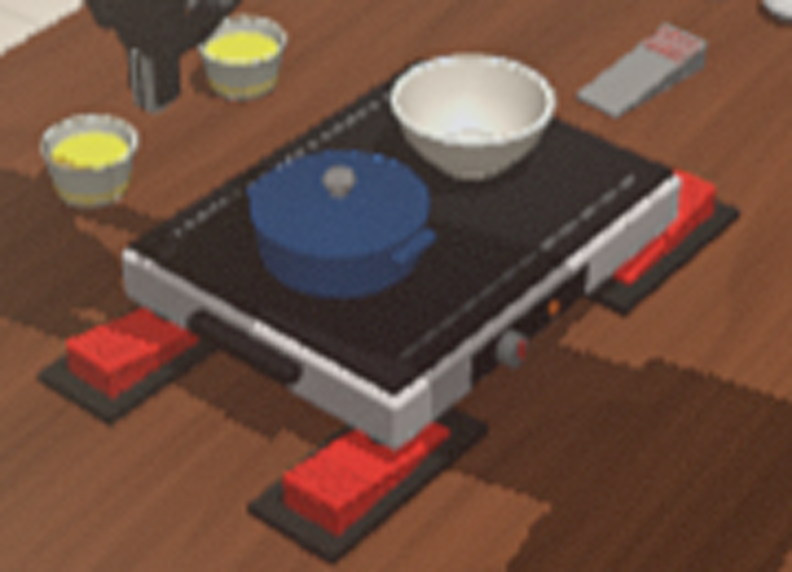

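Only the FR wedge has moved. The tray, the other wedges and the bystanders sit at the same pixels as before, and the arm is clear.

```bash
python3 -c "
from h import *
print(job.hand_in())"
```

```text
the job is handed in; nothing more can be done
None
```

The far right corner was the loose one, and its wedge is now snug, with the tray standing firmly on all four. I handed the job in at about 26 s with the fingers clear of everything.

- **Finding the corner:** pressed with the closed fingertips, far right sank about 3 mm at 3–4 N. The other three corners gave well under 1 mm. Near right and near left briefly took 18.5 N and 11.8 N, above the 8 N in the description, with no visible effect.
- **Pushing the wedge:** I pushed the far right wedge in along the table by its thick end, about 20 mm, and stopped when the force reached about 7 N.
- **Last checks:** pressed again, all four corners gave about 0.4 mm or less (far right 9 N, near right 11.5 N, near left 10 N, far left 6 N). They stood at their earlier heights, so no corner shows signs of being jacked up. The last pictures show the tray and the other three wedges where they were. In the views checked, the pot, bowl, cups and grey look-alike had not moved either. I did not re-check the jar, mug, spoon, lids or blue look-alike. No check failed or disagreed.

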